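# Charge a grinding jar from a pedal-gated ball dispenser

### The arm

A 6-joint arm with a two-finger parallel gripper is mounted at the origin on the work surface. World frame = base frame: x ahead of the robot, y to its left, z up, the work surface at z = 0. Lengths are in m, angles in degrees, forces in N, time in s.
With the tool pointing down it reaches from about 0.4 to 0.825 m from the base axis. Payload 7 kg.
Tool frame: the origin (TCP) lies midway between the tips of the shut fingers; the grasp point (between the pads) lies ctrl.grasp_offset behind it (ctrl.grasp_offset is the distance from the TCP to the grasp point, in m); z points along the fingers, y is the line along which they close (so a half turn about z gives the same grasp; the last joint's range is limited). The gripper opens to 88 mm and grips with 3 to 60 N. Pads are 19 mm wide; open, the fingers measure 130 mm over their backs; the gripper's body (78 mm by 193 mm) begins 47 mm behind the grasp point.
Start: joints at [-50.586, 20.546, 0.682, 0, -70.136, -16.507], TCP at [0.263, -0.622, 0.227] pointing down, gripper open.
Joint ranges: [-176.03, 176.03], [-82.01, 121.73], [-58.28, 71.71], [-173.87, 95.51], [-174.79, -0.11], [-173.66, 173.66]. Speed limits (degrees/s): [136.94, 136.94, 172.46, 180, 180, 180].

### API

Orientations are given as [roll, pitch, yaw] about the fixed x, y, z axes, in that order (R = Rz(yaw) Ry(pitch) Rx(roll)).
In Python, from plant import ctrl gives the robot as it stands. The module is installed in compiled form; this text tells all that it offers.
- The arm moves only by the tool send_rows, never from a script. Its argument "increments" is a list that holds one entry, the list of rows, each a list of 4 numbers: the shift along the world's x, y, z normalised to -1 to 1, where 1 is 0.2 m, then the turn about the world's z normalised to -1 to 1, where 1 is 1.5 rad. In form: [[[x, y, z, roll], ...]]. A call has 1 to 12 rows; each row is the pose to reach, as a shift and turn from the pose commanded when the call began; what a row does not reach only later rows make up. A row lasts 1/8 s, in which the tool goes at most 62.5 mm and 10.7 degrees, less where a joint would pass 70% of its speed; a pose out of reach is approached as far as the arm can. A call with a number of a shift or a turn outside -1 to 1 is refused whole. A call with a gripper value outside its range is refused whole. "jaw" is the opening, from 0 (shut) to 1 (fully open), set as the call begins (left out, the last holds). The fingers move at their own pace and stop on an object; the grip force is fixed at half the most. Time passes only in rows, so rows that repeat a pose let the fingers close. It gives the time, the measured TCP pose, the force, the opening and the grip force at its end, in the units of the state.
- ctrl.get_obs(): the state, without advancing time (a new reading comes with each control period).
- ctrl.snapshot(name): name is "scene" or "top" or "wrist"; returns the picture (384x512x3 uint8, red, green, blue); there is no depth.
- ctrl.calibration(name): a dict with "mtx" (3x3 intrinsics, pixels), "k1" (the pictures are not rectified: a ray, as slopes to the right and down, at radius r is drawn at 1 + k1 r^2 times it, then the intrinsics apply), "eye" and "attitude" of the camera in the world. Camera axes: x right, y up, looking along -z (the intrinsics and any distortion apply to the point x, -y, -z); pixel columns grow to the right and rows downward; lengths in m; the calibration is good to about 2 mm. A picture is of the moment at which its call begins: read the wrist's pose just before it. calibration takes no time and is no camera call; for the wrist camera it gives the pose at the moment of the call.
- ctrl.close_job(): hands the job in; it is judged then, once.
Trained networks look in the newest picture that a camera, given by its name, has taken for a name from the list of things; names that differ only in an ending like _2 or _b are one class to them, and where a whole thing is asked for, a point or a joint stands for the part that bears it (a point fixed in the world has none). Each returns a list of dicts, best first, with "conf" (0 to 1); they miss things now and then, are a little off and sometimes report something else, mostly with a low value. They report only what shows in the picture. A call takes as long as a camera call. They do not tell look-alikes from the thing itself.
- ctrl.trace(thing, camera): "mask" (384x512 bool, what is visible of it) and "bbox" ([left, top, right, bottom] in pixels, round what is visible of it).
- ctrl.spot_point(thing, camera): "pixel" ([row, column] in pixels: a listed point, or the origin of a listed thing).
The state is a dict: "clock": time; "joint_pos": joint angles; "qvel": joint speeds; "tau": joint torques, N m; "tool_pos": TCP position; "orientation": TCP orientation; "force": force on the tool from outside, world axes, zero at the start; "moment": the same for the moment, N m; "opening": finger opening in m; "gripper_force": force on a finger pad.
Only numpy, scipy, OpenCV 4.12 (cv2) and the standard library are available. Lean on these libraries where they do the work, as an engineer would, in place of code of your own. Each camera call takes 0.05 s, during which the arm holds its last target. There are 200 camera calls.

### The job

Stand the open steel jar upright on the round mark below the lip of the blue ball dispenser and let go of it. Then press the red pedal all the way down to its stop with the gripper and keep it down until the blue grinding ball has rolled into the jar; let the pedal come fully up again and leave the jar standing on the mark with the ball in it. Leave the other things on the bench where they are.

Things in the scene. Friction and masses are not known exactly. Their poses are not given: they have to be found in the camera images.
- jar: open bright steel jar, a straight cylinder 68 mm across and 90 mm tall, wall 3 mm, stands mouth up; origin: centre of the underside, z up to the mouth
- dispenser: fixed ball dispenser, grey base plate 180 x 390 x 6 mm, blue frame; origin on the bench under the centre of the round mark; x points away from the robot. The 35 mm wide chute comes down from -y (gate posts 125 mm from the mark, 200 mm tall), the pedal is 130 mm to +y, a 40 mm high cover runs along the far edge (x 57 to 87 mm). Set the jar down with the fingers closing along its x
- jar_spot (a point): centre of the round mark (yellow ring 82 mm across, white inside) on the top of the base plate, 6 mm above the bench: the jar's underside belongs here, within about 8 mm of centre for the ball to go in; axes as the dispenser's
- lip (a point): end of the chute floor, 45 mm from the mark's centre on its -y side and 111 mm above the bench (15 mm above the rim of a jar that stands on the mark; side walls rise 12 mm above the floor): a jar can be lowered straight down past it with 11 mm to spare
- pedal (a joint): the red pedal's hinge, rad: 0 at rest (up), 0.30 at its stop; its spring needs about 5 N to start and 11 N at the stop, and brings it back. It lifts the orange gate, which lets the ball pass only from about 0.24 on
- pedal_pad (a point): where to press: on top of the red pedal plate (125 x 72 x 8 mm), on its centre line, 20 mm from the free edge near the robot. The hinge is 105 mm farther, 30 mm above the bench. The plate rises to the robot at 0.30 rad at rest and is level at its stop: this point is then 65 and 34 mm above the bench, and moves 6 mm towards the robot on the way
- ball_center (a point): centre of the blue ceramic grinding ball, 28 mm across, waiting in the chute behind the orange gate
- capped_jar: closed steel jar with a blue cap, 68 mm across, 100 mm tall; bystander, its place is swapped with the open jar's and the mug's; origin: centre of the underside
- mug: blue ceramic mug, 76 mm across, 85 mm tall, handle on one side; bystander; origin: centre of the underside
- t_wrench: dark T-handled wrench lying on the bench, about 130 mm long, 12 mm thick; bystander; origin under the middle of its shaft
- pipette: white hand pipette lying on the bench, about 210 mm long, 20 mm thick; bystander; origin on its underside
- bulb: red rubber pipette bulb standing on its base, 66 mm across, 80 mm tall; bystander; origin: centre of the underside
- wash_bottle: white bottle with a red cap, 70 mm across, 170 mm tall; bystander; origin: centre of the underside
Not all that is in view belongs to the job. Leave any yellow look-alike of the jar alone.

How it is judged:
By the outcome, as a careful person would: the job done as asked, in the order asked, and still so for the second after the job is handed in, with the robot touching nothing.
It also fails if it takes over 45 s, if anything falls off the work surface, if the arm or the gripper's body presses on something with over 40 N, if the wrist force passes 120 N, or if a joint passes its speed limit or range.

## Working session

There is one attempt and no reset: what is moved stays moved. The work goes in short steps, Python scripts to look and compute and a tool call to move; the robot and the scene stay as the last step left them, time stands still between calls to the robot, and variables do not carry over. Pictures are saved under pics/ and viewed, at most 10 in all, crops included, and the job is handed in when it is done.

Besides the shell and the picture viewer there is one more tool, called after ">>>" as a command line: name --argument value ..., lists and objects as JSON in quotes. send_rows: Moves the arm, as the interface text tells. Its arguments: {"type":"object","properties":{"increments":{"type":"array"},"jaw":{"type":"number"}},"required":["increments"]}

```bash
mkdir -p pics
cat > h.py <<'E'
import numpy as np, cv2
from plant import ctrl
def snap(n,f=None):
    c=ctrl.calibration(n); im=ctrl.snapshot(n)
    if f: cv2.imwrite('pics/'+f,im[:,:,::-1])
    return im,c
def ray(c,px): # px=[row,col]
    K=np.array(c['mtx'],float); k=c['k1']
    d=np.array([(px[1]-K[0,2])/K[0,0],(px[0]-K[1,2])/K[1,1]]); s=d.copy()
    for _ in range(30): s=d/(1+k*(s@s))
    A=np.array(c['attitude'],float)
    v=np.array([s[0],-s[1],-1.])
    return np.array(c['eye'],float),A,v
def line(c,px):
    e,A,v=ray(c,px)
    if A.shape!=(3,3):
        from scipy.spatial.transform import Rotation as R
        A=R.from_euler('xyz',A,degrees=True).as_matrix()
    w=A@v; return e,w/np.linalg.norm(w)
def onz(c,px,z):
    e,w=line(c,px); return e+w*(z-e[2])/w[2]
def tri(L):
    M=np.zeros((3,3));b=np.zeros(3)
    for e,w in L:
        P=np.eye(3)-np.outer(w,w);M+=P;b+=P@e
    p=np.linalg.solve(M,b)
    return p,[float(np.linalg.norm((np.eye(3)-np.outer(w,w))@(p-e))) for e,w in L]
E
python3 - <<'E'
from h import *
np.set_printoptions(precision=4,suppress=True)
print(ctrl.get_obs()); print(ctrl.grasp_offset)
S={}
for n in ('scene','top'):
    im,c=snap(n,n+'0.png'); print(n,c); S[n]=c
cv2.imwrite('pics/both.png',cv2.resize(np.vstack([cv2.imread('pics/scene0.png'),cv2.imread('pics/top0.png')]),None,fx=.78,fy=.78))
for t in ('jar','jar_spot','lip','pedal_pad','ball_center','capped_jar','mug','dispenser','wash_bottle','bulb'):
    L=[]
    for n in S:
        r=ctrl.spot_point(t,n)
        print(t,n,[(np.round(x['pixel'],1),round(x['conf'],2),onz(S[n],x['pixel'],0)[:2]) for x in r[:3]])
        if r:L.append(line(S[n],r[0]['pixel']))
    if len(L)==2: print('   tri',*tri(L))
E
```

```text
{'clock': 0.0, 'joint_pos': array([-50.5858,  20.5924,   0.634 ,  -0.02  , -70.1363, -16.5068]), 'qvel': array([-0.057 , -0.0481,  0.1737, -0.0904, -0.043 ,  0.0121]), 'tau': array([  0.0001, -58.2725,  29.3044,   6.9971,   0.0067,  -0.0001]), 'tool_pos': array([ 0.2625, -0.6213,  0.2256]), 'orientation': array([ 179.904 ,   -0.0089, -157.0994]), 'force': array([ 0.122 , -0.3576,  0.6214]), 'moment': array([ 0.0043,  0.0004, -0.0019]), 'gripper_force': 0.0, 'opening': 0.0874276016499152}
0.0188
scene {'mtx': array([[365.2337,   0.    , 257.2096],
       [  0.    , 365.2337, 190.5232],
       [  0.    ,   0.    ,   1.    ]]), 'k1': -0.03426303159178446, 'eye': array([1.4921, 0.0693, 0.8767]), 'attitude': array([51.7032,  0.2702, 90.8227])}
top {'mtx': array([[421.8641,   0.    , 261.2903],
       [  0.    , 421.8641, 196.3178],
       [  0.    ,   0.    ,   1.    ]]), 'k1': 0.021066404296207115, 'eye': array([0.3151, 0.0272, 1.2808]), 'attitude': array([ 10.365 ,   1.3519, -89.5335])}
jar scene [(array([181.3, 360.2]), 0.77, array([0.3189, 0.4607])), (array([214.3, 360.6]), 0.73, arra
[... 1903 characters left out ...]
[229.6, 207.6]), 0.59, array([ 0.5989, -0.1172]))]
dispenser top [(array([183.8, 319.4]), 0.77, array([ 0.5892, -0.1201]))]
   tri [ 0.5908 -0.12   -0.0079] [0.0010506430731703495, 0.0010506430731703094]
wash_bottle scene [(array([254.9, 353.7]), 0.66, array([0.7087, 0.3599])), (array([214. , 359.8]), 0.22, array([0.5147, 0.4189]))]
wash_bottle top [(array([144.2, 168.1]), 0.76, array([0.716 , 0.3563]))]
   tri [0.7144 0.3563 0.006 ] [0.0014872354700352383, 0.0014872354700351334]
bulb scene [(array([267.4, 190. ]), 0.82, array([ 0.7643, -0.1515]))]
bulb top [(array([129.4, 333.5]), 0.91, array([ 0.7651, -0.1674]))]
   tri [ 0.7639 -0.1595  0.0002] [0.007794516327519533, 0.007794516327519538]
```

View pics/both.png

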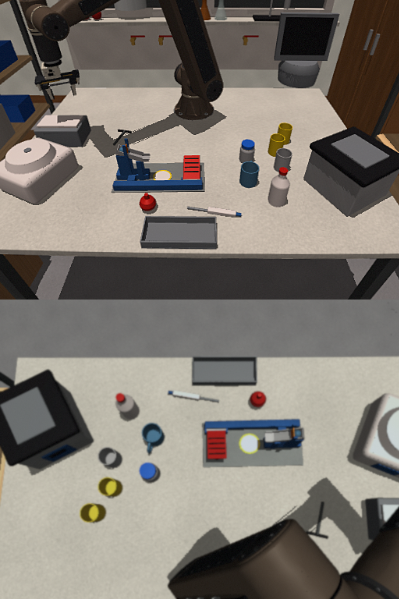

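The scene picture shows these (full-frame row, col): the bright steel jar at about (203,365), two yellow look-alikes at about (185,355) and (170,365), a blue-capped jar at (193,317) and a blue mug at (224,319). In the top view the steel jar is at (203,140). The yellow jars are at (241,143) and (273,125). By its description I choose the steel jar, and I'll check it in a crop.

Run:
```python
from h import *
np.set_printoptions(precision=4,suppress=True)
s=cv2.imread('pics/scene0.png');t=cv2.imread('pics/top0.png')
cv2.imwrite('pics/crop1.png',np.hstack([cv2.resize(s[140:270,290:410],(390,422)),cv2.resize(t[150:280,100:220],(390,422))]))
cs=ctrl.calibration('scene');ct=ctrl.calibration('top')
for n,c in(('scene',cs),('top',ct)):
    for r in ctrl.trace('jar',n)[:3]:
        m=r['mask'];ys,xs=np.nonzero(m)
        print(n,r['conf'],r['bbox'],'mean z.045',onz(c,[ys.mean(),xs.mean()],.045))
```

```text
scene 0.97 [345.1, 171.6, 361.6, 197.4] mean z.045 [0.393  0.4113 0.045 ]
scene 0.83 [354.8, 159.9, 373.6, 187.3] mean z.045 [0.2934 0.4791 0.045 ]
scene 0.8 [348.9, 189.7, 373.6, 219.7] mean z.045 [0.5092 0.4181 0.045 ]
top 0.89 [126.0, 225.6, 159.3, 250.8] mean z.045 [0.4075 0.4104 0.045 ]
top 0.63 [129.0, 186.9, 159.1, 216.9] mean z.045 [0.5223 0.4181 0.045 ]
```

View pics/crop1.png

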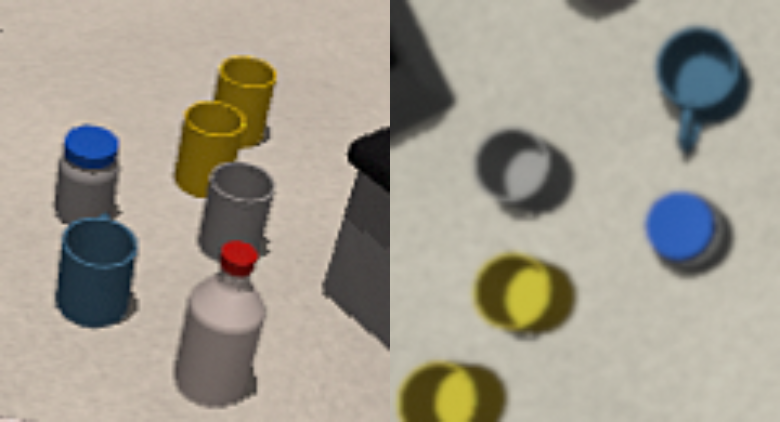

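>>> send_rows --increments '[[[0.2, 0.3, 0.4, 0.12], [0.5, 0.6, 0.6, 0.24], [0.8, 0.9, 0.6, 0.36], [1, 1, 0.6, 0.48], [1, 1, 0.6, 0.6]]]'

```text
clock: 1.82
tool_pos: [0.4588, -0.4245, 0.3464]
orientation: [-179.9, -0.0, -105.2]
force: [1.1, -1.3, -0.0]
opening: 0.0873
gripper_force: 0.0
```

The crop confirms it. The open steel jar is bright grey at crop (240,210) on the left and (512,170) on the right, separate from both yellow ones. I'll look at the dispenser with the wrist camera on the way past.

>>> send_rows --increments '[[[0.05, 0.3, 0.1, 0.12], [0.1, 0.6, 0.2, 0.24], [0.1, 0.9, 0.2, 0.3], [0.1, 1, 0.2, 0.3], [0.1, 1, 0.2, 0.3]]]'

```text
clock: 2.45
tool_pos: [0.4777, -0.2245, 0.3861]
orientation: [-179.9, -0.0, -79.6]
force: [0.1, -0.9, -0.1]
opening: 0.0877
gripper_force: 0.0
```

```bash
cat > look.py <<'E'
import sys
from h import *
np.set_printoptions(precision=4,suppress=True)
im,c=snap('wrist',sys.argv[1]); print(c['eye'],c['attitude'])
import pickle,os
D=pickle.load(open('d.pkl','rb')) if os.path.exists('d.pkl') else {}
for a in sys.argv[2:]:
    t,z=a.split(':')
    r=ctrl.spot_point(t,'wrist')
    print(t,[(np.round(x['pixel'],1),round(x['conf'],2),onz(c,x['pixel'],float(z))) for x in r[:3]])
    if r: D.setdefault(t,[]).append((sys.argv[1],line(c,r[0]['pixel'])))
    if len(D.get(t,[]))>1: print('   tri',*tri([l for _,l in D[t]]))
pickle.dump(D,open('d.pkl','wb'))
E
python3 look.py w1.png jar_spot:.006 lip:.111 pedal_pad:.065 ball_center:.16 dispenser:0
```

```text
[ 0.4908 -0.2934  0.5445] [ -15.1349    0.0432 -169.5756]
jar_spot [(array([196.3, 172.4]), 0.6, array([ 0.5854, -0.1194,  0.006 ]))]
lip [(array([187.5, 157.3]), 0.62, array([ 0.5885, -0.1618,  0.111 ]))]
pedal_pad [(array([287.6, 188.5]), 0.96, array([0.5313, 0.009 , 0.065 ]))]
ball_center [(array([106.5, 156. ]), 0.63, array([ 0.59  , -0.2694,  0.16  ]))]
dispenser [(array([199.2, 172.5]), 0.97, array([ 0.5856, -0.1124,  0.    ]))]
```

>>> send_rows --increments '[[[0, 0.3, 0, 0.12], [0, 0.6, 0, 0.24], [0, 0.9, 0, 0.3], [0, 1, 0, 0.3], [0, 1, 0, 0.3]]]'

```text
clock: 3.38
tool_pos: [0.4778, -0.0252, 0.3853]
orientation: [180.0, 0.0, -53.9]
force: [-0.2, -1.3, -0.0]
opening: 0.0878
gripper_force: 0.0
```

```bash
python3 look.py w2.png jar_spot:.006 lip:.111 pedal_pad:.065 ball_center:.16 dispenser:0; python3 -c "
import cv2,numpy as np
cv2.imwrite('pics/w12.png',cv2.resize(np.hstack([cv2.imread('pics/w1.png'),cv2.imread('pics/w2.png')]),(800,300)))"
```

```text
[ 0.5198 -0.0817  0.5436] [ -15.1701   -0.0265 -143.8597]
jar_spot [(array([ 54.8, 225.6]), 0.6, array([ 0.5855, -0.1175,  0.006 ]))]
   tri [ 0.5862 -0.1178  0.0012] [6.224599361993278e-05, 6.224599361980633e-05]
lip [(array([ 10.2, 241.4]), 0.6, array([ 0.5874, -0.1635,  0.111 ]))]
   tri [ 0.5872 -0.1628  0.1147] [0.0003825502824286394, 0.00038255028242854247]
pedal_pad [(array([147.4, 203.5]), 0.68, array([0.5312, 0.007 , 0.065 ]))]
   tri [0.531  0.0062 0.0695] [7.163996188084362e-05, 7.163996188089084e-05]
ball_center []
dispenser [(array([ 55.2, 225.3]), 0.56, array([ 0.5863, -0.1172,  0.    ])), (array([146.9, 203. ]), 0.17, array([0.5338, 0.0189, 0.    ]))]
   tri [ 0.5843 -0.1163  0.0115] [0.0006153707634571186, 0.0006153707634570321]
```

View pics/w12.png

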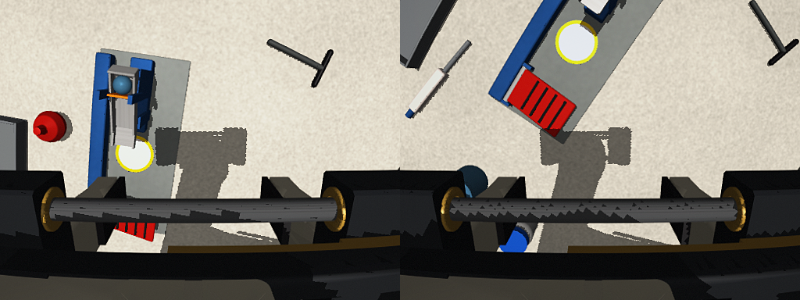

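Both wrist views agree. The mark is at w1 (196,172) and w2 (55,226), lying at (0.586,-0.118). The pad is at (0.531,0.008) with z of about 0.067, and the lip at (0.588,-0.163) with z of about 0.113. These fit the given heights and sizes. Next I'll look at the jar, approaching from the -x side.

>>> send_rows --increments '[[[-0.1, 0.3, 0, 0.12], [-0.2, 0.6, 0, 0.24], [-0.3, 0.9, 0, 0.36], [-0.3, 1, 0, 0.48], [-0.3, 1, 0, 0.6], [-0.3, 1, 0, 0.63]]]'

```text
clock: 4.42
tool_pos: [0.4178, 0.174, 0.3853]
orientation: [180.0, 0.0, 0.4]
force: [0.7, -0.7, -0.2]
opening: 0.0876
gripper_force: 0.0
```

>>> send_rows --increments '[[[0, 0.3, 0, 0], [0, 0.6, 0, 0], [0, 0.9, 0, 0], [0, 0.95, 0, 0], [0, 0.95, 0, 0]]]'

```text
clock: 5.05
tool_pos: [0.4179, 0.3641, 0.3847]
orientation: [179.9, 0.0, 0.2]
force: [-0.3, -0.8, -0.3]
opening: 0.0875
gripper_force: 0.0
```

```bash
cat > jl.py <<'E'
import sys
from h import *
np.set_printoptions(precision=4,suppress=True)
im,c=snap('wrist',sys.argv[1]); print(c['eye'],ctrl.get_obs()['tool_pos'],ctrl.get_obs()['joint_pos'])
for x in ctrl.spot_point('jar','wrist')[:3]: print(np.round(x['pixel'],1),round(x['conf'],2),onz(c,x['pixel'],0),line(c,x['pixel']))
for r in ctrl.trace('jar','wrist')[:3]: print(r['conf'],np.round(r['bbox']),im[r['mask']].mean(0))
E
python3 jl.py w3.png
python3 - <<'E'
from h import *
# ring fit from w2 (pose logged)
c=ctrl.calibration('wrist'); c['eye']=np.array([.5198,-.0817,.5436]);c['attitude']=np.array([-15.1701,-.0265,-143.8597])
im=cv2.imread('pics/w2.png');h=cv2.cvtColor(im,cv2.COLOR_BGR2HSV)
m=cv2.inRange(h,(22,120,120),(38,255,255));k=max(cv2.findContours(m,0,1)[0],key=cv2.contourArea)
p=np.array([onz(c,[q[0][1],q[0][0]],.006) for q in k]);print('ring',cv2.minEnclosingCircle(p[:,:2].astype(np.float32)),cv2.fitEllipse((p[:,:2]*1000).astype(np.float32)))
m=cv2.inRange(h,(100,150,60),(125,255,255))
m[:, :60]=0;k=max(cv2.findContours(m,0,1)[0],key=cv2.contourArea)
p=np.array([onz(c,[q[0][1],q[0][0]],.04) for q in k]);print('blue',cv2.minAreaRect((p[:,:2]*1000).astype(np.float32)))
m=cv2.inRange(h,(0,170,80),(8,255,255));k=max(cv2.findContours(m,0,1)[0],key=cv2.contourArea)
p=np.array([onz(c,[q[0][1],q[0][0]],.05) for q in k]);print('red',cv2.minAreaRect((p[:,:2]*1000).astype(np.float32)))
E
```

```text
[0.4886 0.3645 0.543 ] [0.418  0.3633 0.3852] [ 61.2701   5.4815   1.2214   0.0084 -85.7803  28.8829]
[154.4 219.8] 0.92 [0.4032 0.4078 0.    ] (array([0.4886, 0.3645, 0.543 ]), array([-0.1549,  0.0787, -0.9848]))
[ 76.9 219.5] 0.77 [0.524  0.4066 0.    ] (array([0.4886, 0.3645, 0.543 ]), array([ 0.0647,  0.0773, -0.9949]))
[207.9 184.2] 0.72 [0.3121 0.4697 0.    ] (array([0.4886, 0.3645, 0.543 ]), array([-0.3041,  0.1813, -0.9352]))
0.92 [189. 132. 241. 187.] [102.4913  85.069    5.2694]
0.67 [186.  47. 234. 103.] [133.0984 131.0245 128.2033]
0.6 [153. 188. 202. 247.] [84.4141 67.9717  7.2066]
ring ((0.5864900946617126, -0.11859877407550812), 0.041350580751895905) ((586.4853515625, -118.40522766113281), (76.48031616210938, 77.38204956054688), 71.5960922241211)
blue ((647.4285888671875, -51.68208312988281), (45.28535079956055, 216.55828857421875), 1.9062139987945557)
red ((572.16357421875, 11.695796966552734), (73.07209014892578, 114.87206268310547), 89.18487548828125)
```

View pics/w3.png

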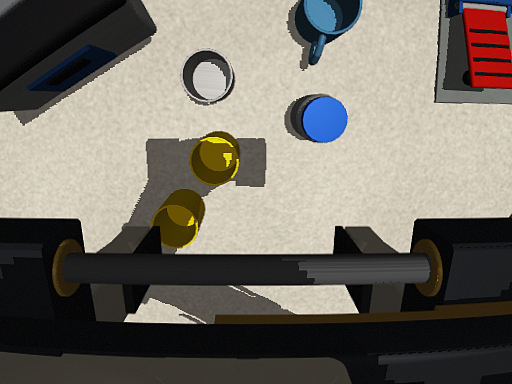

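The steel jar is at w3 (76,210), with the yellow jars below it at (158,215) and (220,180), and mug, capped jar and pedal on the right. I'll take a second, lower view to triangulate it.

>>> send_rows --increments '[[[0, 0.15, -0.2, 0], [0.1, 0.3, -0.4, 0], [0.1, 0.3, -0.5, 0], [0.1, 0.3, -0.5, 0]]]'

```text
clock: 5.7
tool_pos: [0.4376, 0.4225, 0.2842]
orientation: [179.9, 0.1, 0.1]
force: [-0.8, 0.5, 0.2]
opening: 0.088
gripper_force: 0.0
```

Run:
```python
from h import *
np.set_printoptions(precision=4,suppress=True)
c3=ctrl.calibration('wrist'); c3=dict(c3); 
im,c=snap('wrist','w4.png')
c3['eye']=np.array([.4886,.3645,.543])
r4=ctrl.spot_point('jar','wrist')
print(c['eye'],c['attitude'],[(x['pixel'],x['conf'],onz(c,x['pixel'],0)) for x in r4])
for r in ctrl.trace('jar','wrist'):
    col=im[r['mask']].mean(0)
    print(r['conf'],r['bbox'],col)
    if col[2]>60:
        k=max(cv2.findContours(r['mask'].astype(np.uint8),0,1)[0],key=cv2.contourArea)
        for z in(0,.09):
            p=np.array([onz(c,[q[0][1],q[0][0]],z) for q in k])[:,:2]*1000
            print(z,cv2.minAreaRect(p.astype(np.float32)),cv2.minEnclosingCircle(p.astype(np.float32)))
b=[x for x in r4 if onz(c,x['pixel'],0)[0]>.48]
if b: print('tri',*tri([line(c,b[0]['pixel']),(np.array([.4886,.3645,.543]),np.array([.0647,.0773,-.9949]))]))
```

```text
[0.5085 0.4229 0.4425] [-15.2344  -0.0927 -89.8744] [([90.1, 255.1], 0.93, array([0.5208, 0.412 , 0.    ])), ([176.4, 256.9], 0.86, array([0.4089, 0.4087, 0.    ])), ([245.3, 212.7], 0.61, array([0.3085, 0.4705, 0.    ]))]
0.79 [222.7, 53.5, 286.2, 123.3] [151.371  149.5824 147.0863]
0 ((523.8726806640625, 415.414306640625), (84.31019592285156, 83.87139129638672), 54.923309326171875) ((523.5416259765625, 415.4145812988281), 42.98994827270508)
0.09 ((520.73779296875, 416.9382019042969), (67.160888671875, 66.81131744384766), 54.923187255859375) ((520.4740600585938, 416.9385070800781), 34.2454833984375)
0.75 [184.2, 219.4, 235.0, 297.3] [106.3108  88.1843   6.2557]
0.66 [227.3, 154.1, 289.9, 228.2] [105.2778  86.4079   7.0421]
tri [ 0.5239  0.4103 -0.0346] [0.0023894801856592708, 0.002389480185659244]
```

View pics/w4.png

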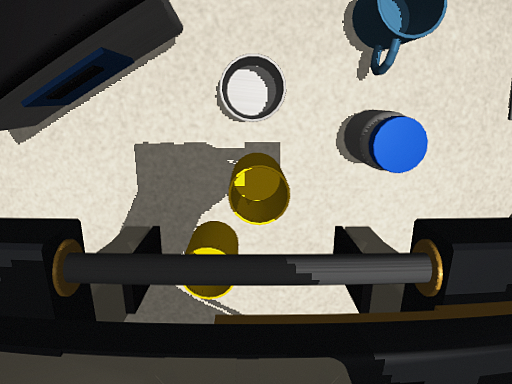

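The jar's rim fits a 67–68 mm circle at z = 0.09, centred on (0.520,0.417), at w4 (88,252). The tall dark machine at upper left in w4 could be hit by the gripper body, so I'll check its nearest corner first.

Run:
```python
from h import *
np.set_printoptions(precision=3,suppress=True)
ct=ctrl.calibration('top');c=dict(ctrl.calibration('wrist'))
L4=line(c,[30,184]);c3=dict(c);c3['eye']=np.array([.4886,.3645,.543]);L3=line(c3,[32,156])
for z in(0,.05,.1,.15,.2,.25): print(z,onz(c,[30,184],z)[:2],onz(c3,[32,156],z)[:2],onz(ct,[173,118],z)[:2],'low pt',onz(c,[143,20],z)[:2])
print(tri([L4,L3]))
t=cv2.imread('pics/top0.png')[80:230,0:190]; s=cv2.imread('pics/scene0.png')[130:290,330:512]
cv2.imwrite('pics/box.png',np.hstack([cv2.resize(t,(400,320)),cv2.resize(s,(364,320))]))
```

```text
0 [0.596 0.503] [0.593 0.505] [0.622 0.51 ] low pt [0.457 0.74 ]
0.05 [0.586 0.494] [0.583 0.492] [0.61  0.491] low pt [0.463 0.704]
0.1 [0.576 0.485] [0.574 0.479] [0.598 0.472] low pt [0.469 0.669]
0.15 [0.567 0.477] [0.564 0.466] [0.586 0.453] low pt [0.474 0.633]
0.2 [0.557 0.468] [0.554 0.453] [0.574 0.434] low pt [0.48  0.598]
0.25 [0.547 0.459] [0.545 0.44 ] [0.562 0.415] low pt [0.486 0.562]
(array([0.591, 0.5  , 0.02 ]), [0.001452500959449576, 0.0014525009594494969])
```

View pics/box.png

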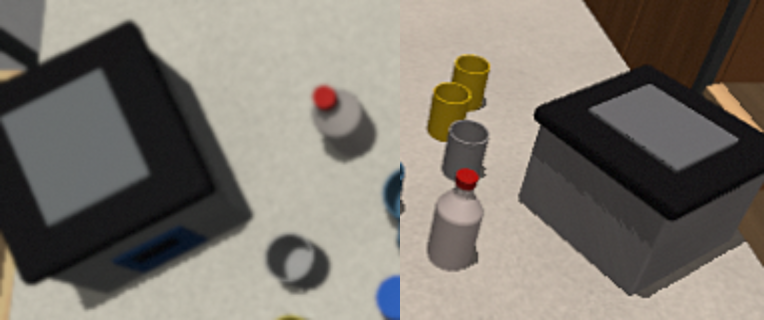

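The machine's nearest corner is at about (0.59,0.50), visible in the crop near (250,215), and it is tall. A grip yaw of about 20° keeps the body about 5 cm clear of it.

>>> send_rows --increments '[[[0.15, -0.01, 0, 0.1], [0.3, -0.02, 0, 0.2], [0.41, -0.03, -0.2, 0.233], [0.41, -0.03, -0.4, 0.233], [0.41, -0.03, -0.6, 0.233], [0.41, -0.03, -0.6, 0.233]]]'

```text
clock: 6.6
tool_pos: [0.5189, 0.4167, 0.164]
orientation: [179.9, 0.2, 20.2]
force: [0.8, -0.5, 1.7]
opening: 0.0877
gripper_force: 0.0
```

>>> send_rows --increments '[[[0, 0, -0.1, 0], [0, 0, -0.2, 0], [0, 0, -0.3, 0], [0, 0, -0.4, 0], [0, 0, -0.5, 0], [0, 0, -0.55, 0], [0, 0, -0.55, 0]]]'

```text
clock: 7.48
tool_pos: [0.5202, 0.4186, 0.0566]
orientation: [-180.0, -0.1, 20.2]
force: [0.1, -1.3, -0.5]
opening: 0.0873
gripper_force: 0.0
```

>>> send_rows --increments '[[[0, 0, 0, 0], [0, 0, 0, 0], [0, 0, 0, 0], [0, 0, 0, 0], [0, 0, 0, 0], [0, 0, 0, 0]]]' --jaw 0

```text
clock: 8.22
tool_pos: [0.52, 0.4181, 0.0563]
orientation: [180.0, -0.0, 20.2]
force: [0.0, -2.4, 6.2]
opening: 0.0678
gripper_force: 30.0
```

>>> send_rows --increments '[[[0, 0, 0.1, 0], [0, 0, 0.3, 0], [0, 0, 0.5, 0], [0, 0, 0.75, 0], [0, 0, 1, 0], [0, 0, 1, 0]]]'

```text
clock: 8.98
tool_pos: [0.521, 0.4196, 0.2601]
orientation: [-179.8, -0.4, 20.2]
force: [0.5, 0.3, -4.0]
opening: 0.0678
gripper_force: 30.0
```

>>> send_rows --increments '[[[0, -0.2, 0, 0.08], [0.1, -0.4, 0, 0.16], [0.1, -0.6, 0, 0.24], [0.1, -0.8, 0, 0.32], [0.1, -1, 0, 0.4], [0.1, -1, 0, 0.4]]]'

```text
clock: 9.72
tool_pos: [0.5386, 0.2154, 0.254]
orientation: [-179.9, 0.1, 54.5]
force: [0.2, 1.1, -3.2]
opening: 0.068
gripper_force: 30.0
```

>>> send_rows --increments '[[[0.05, -0.2, 0, 0.08], [0.1, -0.4, 0, 0.16], [0.1, -0.6, 0, 0.24], [0.1, -0.8, 0, 0.32], [0.1, -1, 0, 0.4], [0.1, -1, 0, 0.432]]]'

```text
clock: 10.48
tool_pos: [0.5589, 0.0163, 0.2539]
orientation: [-179.9, 0.0, 91.7]
force: [0.2, -0.1, -3.7]
opening: 0.0676
gripper_force: 30.0
```

>>> send_rows --increments '[[[0.05, -0.2, 0, 0], [0.1, -0.4, 0, 0], [0.13, -0.55, 0, 0], [0.13, -0.65, 0, 0], [0.13, -0.69, 0, 0], [0.13, -0.69, 0, 0], [0.13, -0.69, 0, 0]]]'

```text
clock: 11.35
tool_pos: [0.5851, -0.1157, 0.2553]
orientation: [180.0, 0.3, 91.5]
force: [-0.2, 0.9, -3.2]
opening: 0.0677
gripper_force: 30.0
```

>>> send_rows --increments '[[[0.01, -0.01, -0.1, 0], [0.01, -0.01, -0.25, 0], [0.01, -0.01, -0.4, 0], [0.01, -0.01, -0.55, 0], [0.01, -0.01, -0.7, 0], [0.01, -0.01, -0.8, 0], [0.01, -0.01, -0.85, 0], [0.01, -0.01, -0.85, 0]]]'

```text
clock: 12.35
tool_pos: [0.5871, -0.118, 0.0851]
orientation: [-180.0, 0.3, 91.4]
force: [0.2, -1.0, -3.7]
opening: 0.0677
gripper_force: 30.0
```

Run:
```python
from h import *
np.set_printoptions(precision=4,suppress=True)
o=ctrl.get_obs();print(o['tool_pos'],o['force'])
im,c=snap('scene','s2.png')
cv2.imwrite('pics/s2c.png',cv2.resize(cv2.imread('pics/s2.png')[130:260,120:290],(785,600),interpolation=cv2.INTER_CUBIC))
for r in ctrl.trace('jar','scene')[:3]:
    b=r['bbox'];print(r['conf'],b,im[r['mask']].mean(0))
    for col in(b[0],b[2],(b[0]+b[2])/2): # intersect with plane x=.5865
        e,w=line(c,[(b[1]+b[3])/2,col]); print('  ',e+w*(.5865-e[0])/w[0])
```

```text
[ 0.5871 -0.118   0.0851] [ 0.1836 -0.9559 -3.6986]
0.92 [357.5, 157.9, 374.0, 185.4] [118.6384  94.6319  11.0163]
   [0.5865 0.3571 0.2364]
   [0.5865 0.4071 0.2367]
   [0.5865 0.3821 0.2366]
0.86 [345.4, 171.9, 364.0, 198.3] [116.3506  92.3859   9.1369]
   [0.5865 0.3278 0.1849]
   [0.5865 0.3858 0.1853]
   [0.5865 0.3568 0.1851]
0.66 [199.9, 208.5, 216.8, 229.8] [74.6707 70.8675 69.3173]
   [ 0.5865 -0.1415  0.0369]
   [ 0.5865 -0.0842  0.0374]
   [ 0.5865 -0.1128  0.0371]
```

View pics/s2c.png

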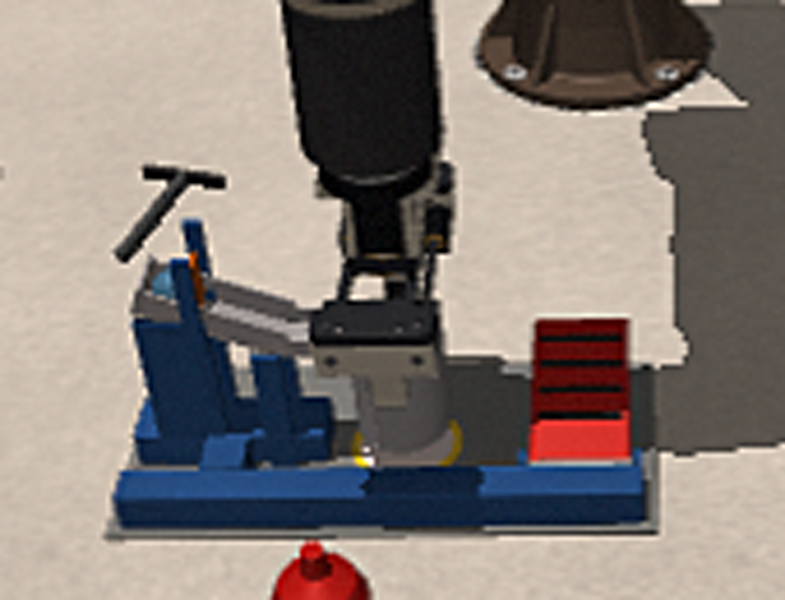

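The crop shows the jar (columns 358–445) held over the yellow ring (353–462), clear of the chute lip. Measured y is about -0.117 against a target of -0.1185. I'll lower it the rest of the way.

>>> send_rows --increments '[[[0, 0, -0.04, 0], [0, 0, -0.08, 0], [0, 0, -0.1, 0], [0, 0, -0.11, 0], [0, 0, -0.115, 0], [0, 0, -0.115, 0]]]'

```text
clock: 13.2
tool_pos: [0.5873, -0.1184, 0.0625]
orientation: [180.0, 0.3, 91.4]
force: [-0.3, 0.4, -3.0]
opening: 0.068
gripper_force: 30.0
```

>>> send_rows --increments '[[[0, 0, -0.005, 0], [0, 0, -0.01, 0], [0, 0, -0.01, 0]]]'

```text
clock: 13.58
tool_pos: [0.5874, -0.1188, 0.0622]
orientation: [179.9, 0.4, 91.4]
force: [-4.8, -0.1, 12.2]
opening: 0.068
gripper_force: 30.0
```

>>> send_rows --increments '[[[0, 0, 0.003, 0], [0, 0, 0.003, 0], [0, 0, 0.003, 0], [0, 0, 0.003, 0], [0, 0, 0.003, 0]]]' --jaw 1

```text
clock: 14.2
tool_pos: [0.5872, -0.1184, 0.0608]
orientation: [180.0, 0.3, 91.4]
force: [0.6, 0.2, -0.4]
opening: 0.0875
gripper_force: 0.0
```

>>> send_rows --increments '[[[0, 0, 0.1, 0], [0, 0, 0.3, 0], [0, 0, 0.55, 0], [0, 0, 0.8, 0], [0, 0, 1, 0], [0, 0, 1, 0]]]'

```text
clock: 14.95
tool_pos: [0.5889, -0.118, 0.265]
orientation: [179.6, 0.4, 91.4]
force: [0.2, -0.4, -0.4]
opening: 0.0879
gripper_force: 0.0
```

>>> send_rows --increments '[[[-0.05, 0.2, 0, 0], [-0.1, 0.45, 0.1, 0], [-0.2, 0.65, 0.1, 0], [-0.28, 0.65, 0.1, 0], [-0.28, 0.65, 0.1, 0]]]' --jaw 0

```text
clock: 15.58
tool_pos: [0.5301, 0.012, 0.2808]
orientation: [180.0, 0.4, 91.4]
force: [0.2, 0.4, 0.2]
opening: 0.0434
gripper_force: 0.0
```

Run:
```python
from h import *
np.set_printoptions(precision=4,suppress=True)
o=ctrl.get_obs();print(o['tool_pos'],o['opening'])
C={}
for n in('scene','top'):
    im,c=snap(n,n+'3.png')
    for r in ctrl.spot_point('jar',n)[:3]:
        print(n,r['pixel'],r['conf'],onz(c,r['pixel'],.006))
    for r in ctrl.trace('jar',n)[:4]:
        col=im[r['mask']].mean(0); b=r['bbox']; print(' ',b,col)
s=cv2.imread('pics/scene3.png')[150:250,130:280];t=cv2.imread('pics/top3.png')[130:230,250:400]
cv2.imwrite('pics/pl.png',np.hstack([cv2.resize(q,(400,267),interpolation=cv2.INTER_CUBIC) for q in(s,t)]))
```

```text
[0.5301 0.012  0.2808] 0.04340275950809463
scene [196.4, 349.8] 0.9 [0.4224 0.399  0.006 ]
scene [181.3, 362.9] 0.71 [0.3269 0.4688 0.006 ]
scene [201.7, 192.5] 0.61 [ 0.4585 -0.1899  0.006 ]
  [352.4, 157.6, 376.3, 185.2] [116.3779  93.407   15.0436]
  [194.7, 198.9, 217.2, 227.9] [77.2435 73.399  72.0242]
  [344.3, 172.2, 364.8, 199.0] [112.4453  89.6055  11.2637]
top [237.9, 144.0] 0.73 [0.4185 0.4139 0.006 ]
top [273.3, 124.6] 0.61 [0.3127 0.4658 0.006 ]
top [181.9, 319.7] 0.56 [ 0.5939 -0.1205  0.006 ]
  [124.8, 225.8, 151.1, 250.8] [160.8299 149.8639  60.7372]
  [309.3, 166.1, 335.6, 195.9] [122.8954 122.9963 118.6239]
  [100.1, 261.1, 136.0, 287.9] [145.5365 132.8801  49.8348]
```

View pics/pl.png

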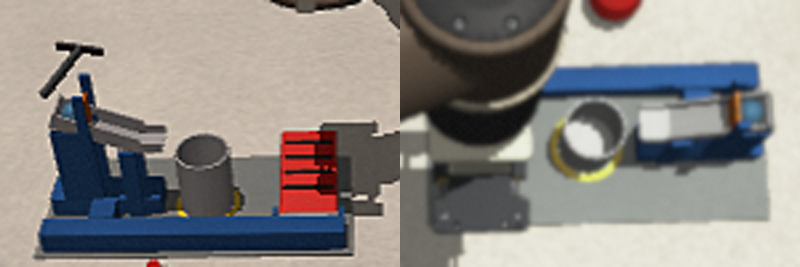

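The jar stands upright on the ring: left half at (205,180), right half at (592,135), with the ball still behind the gate. Next is the pedal press.

>>> send_rows --increments '[[[-0.01, -0.015, -0.2, 0], [-0.01, -0.015, -0.4, 0], [-0.01, -0.015, -0.65, 0], [-0.01, -0.015, -0.85, 0], [-0.01, -0.015, -0.95, 0], [-0.01, -0.015, -0.95, 0]]]'

```text
clock: 16.62
tool_pos: [0.5282, 0.0082, 0.0892]
orientation: [-179.8, 0.5, 91.3]
force: [-0.3, 0.5, 0.7]
opening: 0.0005
gripper_force: 0.0
```

>>> send_rows --increments '[[[0, 0, -0.05, 0], [0, 0, -0.1, 0], [0, 0, -0.15, 0], [0, 0, -0.19, 0], [0, 0, -0.22, 0], [0, 0, -0.24, 0], [0, 0, -0.24, 0]]]'

```text
clock: 17.5
tool_pos: [0.528, 0.0088, 0.0427]
orientation: [-179.9, 0.4, 91.3]
force: [-4.9, 0.3, 7.8]
opening: 0.001
gripper_force: 3.7
```

Pedal contact is good. I'll go on down to the stop in small steps.

>>> send_rows --increments '[[[0, 0, -0.02, 0], [0, 0, -0.035, 0], [0, 0, -0.045, 0], [0, 0, -0.05, 0], [0, 0, -0.05, 0]]]'

```text
clock: 18.12
tool_pos: [0.5278, 0.0087, 0.0339]
orientation: [-179.9, 0.4, 91.4]
force: [-10.5, 2.3, 20.2]
opening: 0.0002
gripper_force: 9.9
```

>>> send_rows --increments '[[[0, 0, -0.002, 0], [0, 0, -0.004, 0], [0, 0, -0.004, 0], [0, 0, -0.004, 0], [0, 0, -0.004, 0], [0, 0, -0.004, 0], [0, 0, -0.004, 0], [0, 0, -0.004, 0], [0, 0, -0.004, 0], [0, 0, -0.004, 0], [0, 0, -0.004, 0], [0, 0, -0.004, 0]]]'

```text
clock: 19.62
tool_pos: [0.5278, 0.0088, 0.0337]
orientation: [-180.0, 0.4, 91.4]
force: [-12.8, 1.8, 26.6]
opening: 0.0006
gripper_force: 13.3
```

Run:
```python
from h import *
S=[]
for n in('scene','top'):
    im,c=snap(n,n+'4.png'); 
    for r in ctrl.spot_point('ball_center',n)[:3]: print(n,r['pixel'],r['conf'])
s=cv2.imread('pics/scene4.png')[150:250,130:280];t=cv2.imread('pics/top4.png')[130:230,250:400]
cv2.imwrite('pics/pr.png',np.hstack([cv2.resize(q,(400,267),interpolation=cv2.INTER_CUBIC) for q in(s,t)]))
```

```text
top [183.4, 315.0] 0.54
```

View pics/pr.png

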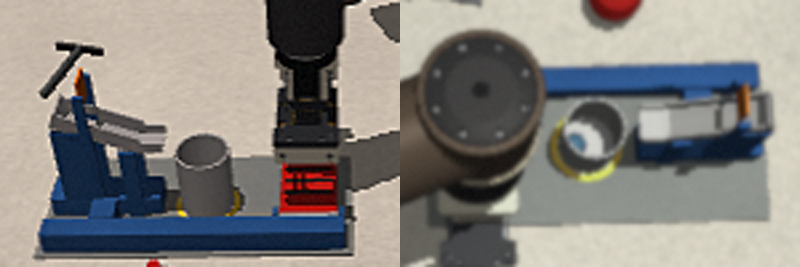

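The ball is in the jar: blue at right-half (578,142), and the chute is empty. I'll raise the gripper slowly off the pedal, then go well clear.

>>> send_rows --increments '[[[0, 0, 0.04, 0], [0, 0, 0.08, 0], [0, 0, 0.12, 0], [0, 0, 0.16, 0], [0, 0, 0.2, 0], [0, 0, 0.25, 0], [0, 0, 0.4, 0], [0, 0, 0.6, 0], [0, 0, 0.8, 0], [0, 0, 1, 0], [0, 0, 1, 0], [0, 0, 1, 0]]]'

```text
clock: 21.32
tool_pos: [0.5281, 0.009, 0.2314]
orientation: [-179.9, 0.4, 91.3]
force: [0.9, 0.7, -0.8]
opening: 0.0004
gripper_force: 0.0
```

>>> send_rows --increments '[[[0, 0.1, 0, 0], [-0.2, 0.3, 0.1, 0], [-0.3, 0.5, 0.1, 0], [-0.3, 0.5, 0.1, 0], [-0.3, 0.5, 0.1, 0], [-0.3, 0.5, 0.1, 0]]]'

```text
clock: 22.08
tool_pos: [0.4692, 0.1087, 0.2515]
orientation: [-180.0, 0.4, 91.3]
force: [0.4, -1.1, -0.1]
opening: 0.0003
gripper_force: 0.0
```

Run:
```python
from h import *
for n in('scene','top'):
    im,c=snap(n,n+'5.png')
    for r in ctrl.spot_point('ball_center',n)[:2]: print(n,r['pixel'],r['conf'])
    for r in ctrl.spot_point('pedal_pad',n)[:2]: print(n,r['pixel'],r['conf'])
s=cv2.imread('pics/scene5.png')[150:250,130:280];t=cv2.imread('pics/top5.png')[130:230,250:400]
cv2.imwrite('pics/fin.png',np.hstack([cv2.resize(q,(400,267),interpolation=cv2.INTER_CUBIC) for q in(s,t)]))
print(ctrl.get_obs()['force'])
```

```text
scene [203.6, 242.4] 0.79
top [187.3, 314.7] 0.47
top [198.6, 274.0] 0.63
[ 0.03339486 -0.16101981  1.45526923]
```

View pics/fin.png

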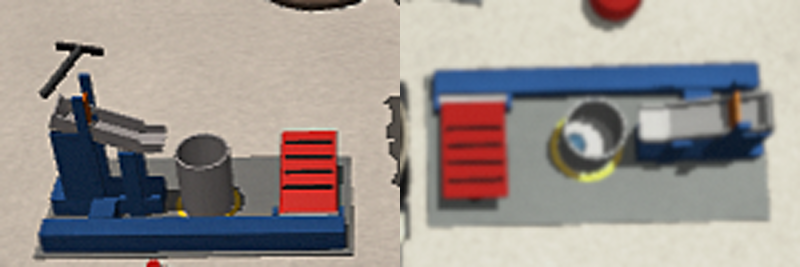

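The pedal is fully up, the jar is on the mark with the ball inside (578,143), and the robot is clear.

```bash
python3 -c "
from plant import ctrl
print(ctrl.close_job())"
```

```text
the job is handed in; nothing more can be done
None
```

The job is handed in, with no verdict returned: the jar stands on the mark with the blue ball in it, the pedal is fully up, the arm is clear, and it took about 22 s of the 45 s allowed.

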